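Pack the lunch carrier

TASK

Pack the lunch carrier: set the deep snack box on its floor between the corner posts first, then the shallow tray on the box, then the lid, handle up, on the tray, each sitting square and flat inside the posts. Lower each one in rather than dropping it, keep the box and the tray level so that no food spills, and leave the other things on the table where they are.

Things in the scene. Friction and masses are not known exactly. Their poses are not given: they have to be found in the camera images.
- carrier: Empty lunch carrier of pale wood, fixed to the table: base 170 x 100 x 8 mm, four L-shaped corner posts (8 mm thick) round a pocket 137 mm (x) x 67 mm (y), open above and mid-side. Posts are straight to 78 mm above the table, then flare out 10 mm a side to 95 mm. Post gaps: 97 mm in the long sides (fingers pass), 35 mm in the short. Origin: centre of the base's underside; x along the pocket, z up.
- carrier_floor (a point): Centre of the pocket's floor, on top of the carrier's base, 8 mm above the table; axes as the carrier's. The undersides of the stacked parts come to 0 (box), 40 (tray) and 58 mm (lid) above it.
- snack_box: Deep open steel snack box, 130 x 60 mm and 40 mm high, walls and floor 4 mm, small tomatoes inside below the rim, 0.18 to 0.35 kg. Origin: centre of its underside; x along its length, y across its width, z up. Looks the same turned by half a turn. Loose. Can be gripped over its 60 mm width, from outside.
- snack_tray: Shallow open steel tray, 130 x 60 mm and 18 mm high, walls and floor 4 mm, round crackers inside below the rim, 0.11 to 0.22 kg; it rests on the rim of the deep box. Origin: centre of its underside; x along its length, y across its width, z up. Looks the same turned by half a turn. Loose. Can be gripped over its 60 mm width, from outside.
- snack_lid: Flat steel lid, 130 x 60 mm, 8 mm thick, lying on the table with its handle up, 0.1 to 0.21 kg; it rests on the rim of the tray. On its middle stands an upright bar handle 70 mm long (x), 14 mm wide (y), from 8 to 34 mm above the underside. Origin: centre of its underside; x along its length, y across its width, z up. Looks the same turned by half a turn. Loose. 
- mug: Bystander: white ceramic mug, 80 mm across, 90 mm high, handle at its +y. Origin: centre of its underside, z up.
- round_tin: Bystander: closed round steel tin, 71 mm across, 46 mm high. Origin: centre of its underside, z up.
- shaker: Bystander: small white shaker jar with steel cap, 42 mm across, 85 mm high. Origin: centre of its underside, z up.
- water_bottle: Bystander: metal water bottle, 68 mm across, 200 mm high. Origin: centre of its underside, z up.
- snack_carton: Bystander: closed snack carton lying flat, 150 (x) x 100 (y) x 38 mm. Origin: centre of its underside, z up.
Mind the look-alikes: they are no part of the job. Leave any green look-alike of the snack_tray alone. Leave any blue look-alike of the snack_lid alone.

How it is judged (in metres and radians):
On the way, in this order (a step that is already met when the one before it is completed fails the run):
1. the deep box sits square and flat on the carrier's floor (z of snack_box in the frame of carrier between 0.005 and 0.011 m and horizontal distance between snack_box and carrier below 0.008 m and angle between the x axis of snack_box and the x axis of carrier, either way round below 0.08 rad and angle between snack_box's own z axis and vertical below 0.05 rad), for 0.2 s.
2. the shallow tray sits square and flat on the box in the carrier (all of step 1 and z of snack_tray in the frame of carrier between 0.045 and 0.051 m and horizontal distance between snack_tray and carrier below 0.008 m and angle between the x axis of snack_tray and the x axis of carrier, either way round below 0.08 rad and angle between snack_tray's own z axis and vertical below 0.05 rad), for 0.2 s.
At the end, for the whole second after the job is handed in: Box, tray and lid are stacked at rest in the carrier, bottom to top: origins 8, 48 and 66 mm (each within 3 mm) above the carrier's, within 8 mm of its centre, lengths within 0.08 rad of the pocket's (either way round), upright within 0.05 rad, slower than 0.02 m/s (all of step 2 and z of snack_lid in the frame of carrier between 0.063 and 0.069 m and horizontal distance between snack_lid and carrier below 0.008 m and angle between the x axis of snack_lid and the x axis of carrier, either way round below 0.08 rad and angle between snack_lid's own z axis and vertical below 0.05 rad and linear speed of each of snack_box, snack_tray, snack_lid below 0.02 m/s); the robot touches nothing.
It fails at once if something else on the table is pushed more than 30 mm from its place (distance of any of mug, round_tin, shaker, water_bottle, snack_carton from where it was at the start of the episode above 0.03 m).
It fails at once if the box or the tray is tipped by more than 0.6 rad (its food would spill) (angle between any of snack_box, snack_tray's own z axis and vertical above 0.6 rad).
It fails at once if the deep box is let go over the carrier more than 25 mm above its seat (dropped in) (contact force between the fingers and snack_box below 0.02 N and z of snack_box in the frame of carrier above 0.033 m and horizontal distance between snack_box and carrier below 0.05 m).
It fails at once if the shallow tray is let go over the carrier more than 25 mm above its seat (dropped in) (contact force between the fingers and snack_tray below 0.02 N and z of snack_tray in the frame of carrier above 0.073 m and horizontal distance between snack_tray and carrier below 0.05 m).
It fails at once if the lid is let go over the carrier more than 25 mm above its seat (dropped in) (contact force between the fingers and snack_lid below 0.02 N and z of snack_lid in the frame of carrier above 0.091 m and horizontal distance between snack_lid and carrier below 0.05 m).
It also fails if it takes over 72 s, if anything falls off the work surface, if the arm or the gripper's body presses on something with over 40 N, if the wrist force passes 120 N, or if a joint passes its speed limit or range.

ROBOT

A 6-joint arm with a two-finger parallel gripper is mounted at the origin on the work surface. World frame = base frame: x ahead of the robot, y to its left, z up, the work surface at z = 0. Lengths are in mm, angles in degrees, forces in N, time in s.
With the tool pointing down it reaches from about 275 to 725 mm from the base axis. Payload 5.6 kg.
Tool frame: the origin (TCP) lies between the finger pads; the fingertips stand 14 mm ahead of it and the grasp point (between the pads) lies 5 mm behind it; z points along the fingers, y is the line along which they close (so a half turn about z gives the same grasp; the last joint's range is limited). The gripper opens to 85 mm and grips with 20 to 120 N. Pads are 22 mm wide; open, the fingers measure 114 mm over their backs; the gripper's body (76 mm by 85 mm) begins 54 mm behind the grasp point. The pads swing forward as they close: fully open they stand 13 mm farther back than shut.
Start: joints at [90.218, 14.616, 6.199, 0, -81.583, -16.306], TCP at [152.391, 528.46, 245.283] pointing down, gripper open.
Joint ranges: [-168.99, 168.99], [-69.2, 112.95], [-62.41, 85.93], [-164.36, 98.24], [-168.68, -3.75], [-174.98, 174.98]. Speed limits (degrees/s): [147.25, 147.25, 180, 180, 180, 180].

INTERFACE

Orientations are given as a 3x3 rotation matrix whose columns are the frame's x, y, z axes.
In Python, from rig import env gives the robot as it stands. The module is installed in compiled form; this text tells all that it offers. Calls block until the motion is done:
- env.goto(position, orientation): joint-space move of the TCP to a pose.
- env.move_straight(position, rot=None, rate=150): straight line of the TCP; rot=None keeps the orientation; rate is the mean speed in mm/s.
- env.move_joints(angles): joint-space move.
- env.set_gripper(opening, squeeze=None): opening from 0.0 (shut) to 1.0 (fully open); squeeze is the grip in N (None keeps the last); returns when the fingers have stopped.
- env.pause(seconds).
- env.inverse_kinematics(position, orientation): joint angles nearest the present ones, or None.
- env.camera(name): name is "side" or "top" or "wrist"; returns the picture (420x560x3 uint8, red, green, blue); there is no depth.
- env.camera_info(name): a dict with "intrinsics" (3x3 intrinsics, pixels), "xyz" and "rotation" of the camera in the world; the wrist camera has in their place "tool_from_camera" (4x4, takes a point from camera to tool coordinates, whose origin is the TCP and whose axes are the flange's). Camera axes: x right, y down, z forward; pixel columns grow to the right and rows downward; lengths in mm; the calibration is good to about 2 mm. The wrist camera is an equidistant fisheye: a pixel r from the principal point sees the ray r / f radians off the axis. A picture is of the moment at which its call begins: read the wrist's pose just before it. camera_info takes no time and is no camera call.
A pose or a line that the arm cannot do raises env.Unreachable and nothing moves.
- env.sign_off(): hands the job in; it is judged then, once.
Trained networks look in the newest picture that a camera, given by its name, has taken for a name from the list of things; names that differ only in an ending like _2 or _b are one class to them, and where a whole thing is asked for, a point or a joint stands for the part that bears it (a point fixed in the world has none). Each returns a list of dicts, best first, with "score" (0 to 1); they miss things now and then, are a little off and sometimes report something else, mostly with a low value. They report only what shows in the picture. A call takes as long as a camera call. They do not tell look-alikes from the thing itself.
- env.regions_of(camera, query): "pixels" (420x560 bool, what is visible of it).
- env.tip_of(camera, query): "xyz" ([x, y, z] in mm, in the coordinates of the camera as it stood for that picture, good to about 4 mm: a listed point, or the origin of a listed thing).
Readings, each from a call of its own:
- env.current_clock(): time.
- env.current_joint_pos(): joint angles.
- env.current_qd(): joint speeds.
- env.current_joint_torque(): joint torques, N m.
- env.current_position(): TCP position.
- env.current_ee_rot(): TCP orientation.
- env.current_ft_force(): force on the tool from outside, world axes, zero at the start.
- env.current_wrist_torque(): the same for the moment, N m.
- env.current_grip_width(): opening from 0.0 (shut) to 1.0 (fully open).
- env.current_finger_force(): force on a finger pad.
Only numpy, scipy, OpenCV 4.12 (cv2) and the standard library are available. Lean on these libraries where they do the work, as an engineer would, in place of code of your own. Each camera call takes 0.05 s, during which the arm holds its last target. There are 200 camera calls.

## Working session

There is one attempt and no reset: what is moved stays moved. The work goes in short steps, each a Python script; the robot and the scene stay as the last script left them, time stands still between calls to the robot, and variables do not carry over. Pictures are saved under pics/ and viewed, at most 10 in all, crops included, and the job is handed in when it is done.

```bash
mkdir -p pics; ls
python3 - <<'E'
from rig import env
import cv2,numpy as np
for n in ["top","side"]:
    im=env.camera(n); cv2.imwrite(f"pics/{n}0.png",im[:,:,::-1])
    ci=env.camera_info(n); print(n,ci)
    R=np.array(ci["rotation"]);t=np.array(ci["xyz"])
    for q in ["carrier","carrier_floor","snack_box","snack_tray","snack_lid","mug","round_tin","shaker","water_bottle","snack_carton"]:
        for d in env.tip_of(n,q): print(q,round(d["score"],2),np.round(R@np.array(d["xyz"])+t))
print(env.camera_info("wrist"),env.current_clock(),env.current_ee_rot())
E
```

```text
pics
top {'intrinsics': array([[485.98964956,   0.        , 284.63917816],
       [  0.        , 485.98964956, 218.43101432],
       [  0.        ,   0.        ,   1.        ]]), 'xyz': array([ 463.99432127,   48.67855644, 1477.76239003]), 'rotation': array([[ 0.00643689, -0.99724205,  0.07393825],
       [-0.99997865, -0.00633589,  0.0016005 ],
       [-0.00112762, -0.07394698, -0.99726154]])}
carrier_floor 0.92 [638. 178.   5.]
snack_box 0.94 [ 452. -327.    0.]
snack_box 0.47 [702.  -2.  -0.]
snack_tray 0.92 [ 605. -153.   -5.]
snack_tray 0.91 [ 429. -149.   -0.]
snack_tray 0.82 [ 783. -154.    2.]
snack_lid 0.92 [427. 336.  -2.]
snack_lid 0.59 [324. 476.   2.]
mug 0.9 [383.  15.  -3.]
round_tin 0.62 [554.   6.  -0.]
shaker 0.61 [702.  -1.   1.]
water_bottle 0.73 [667. 384.  -1.]
snack_carton 0.8 [ 685. -400.    0.]
side {'intrinsics': array([[402.78653491,   0.        , 283.40434837],
       [  0.        , 402.78653491, 210.07448487],
       [  0.        ,   0.        ,   1.        ]]), 'xyz': array([ -21.4527492 , -551.03873273,  678.35500542]), 'rotation': array([[ 0.70563355, 
[... 614 characters left out ...]
99.    1.]
{'intrinsics': array([[325.1922621 ,   0.        , 280.36888756],
       [  0.        , 325.1922621 , 212.81698942],
       [  0.        ,   0.        ,   1.        ]]), 'tool_from_camera': array([[ 4.65978764e-04, -9.52030097e-01, -3.06004048e-01,
         7.84565892e+01],
       [ 9.99999703e-01,  2.55739621e-04,  7.27136817e-04,
         5.82051890e-01],
       [-6.13998775e-04, -3.06004296e-01,  9.52029933e-01,
        -1.28242735e+02],
       [ 0.00000000e+00,  0.00000000e+00,  0.00000000e+00,
         1.00000000e+00]])} 1.1 [[ 9.60828544e-01 -2.77143481e-01 -1.36746897e-05]
 [-2.77143480e-01 -9.60828542e-01  6.05066560e-05]
 [-2.99080574e-05 -5.43466711e-05 -9.99999998e-01]]
```

View pics/top0.png

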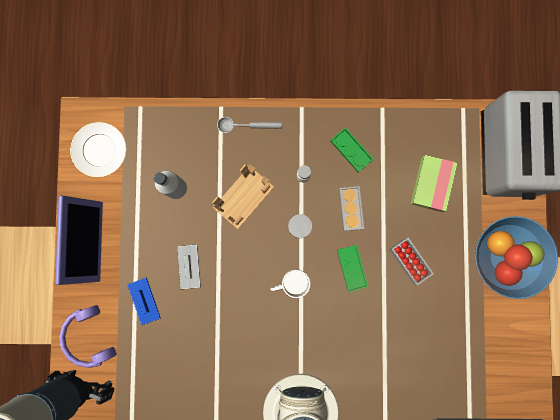

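View pics/side0.png

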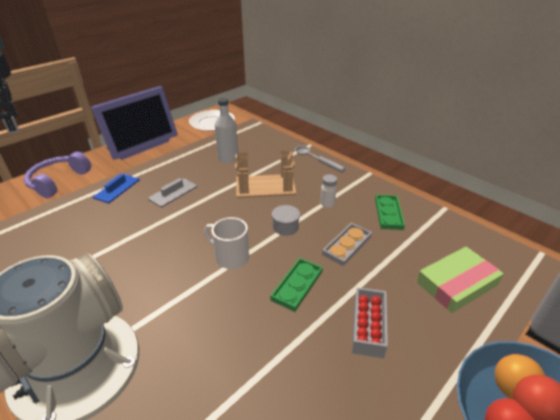

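The top view shows the box at (412,261), the steel tray at (351,208), the grey lid at (189,267) and the carrier at (243,196). The green trays and the blue lid are the look-alikes. Next I'll get rough yaws from the top masks, then refine with the wrist camera directly overhead.

```bash
cat > h.py <<'E'
from rig import env
import numpy as np, cv2
DOWN=lambda a: np.array([[np.cos(a),np.sin(a),0],[np.sin(a),-np.cos(a),0],[0,0,-1.]])
def cam_pose(n):
    ci=env.camera_info(n); K=np.array(ci["intrinsics"])
    if n!="wrist": return K,np.array(ci["rotation"]),np.array(ci["xyz"])
    T=np.array(ci["tool_from_camera"]); R=np.array(env.current_ee_rot())
    return K,R@T[:3,:3],R@T[:3,3]+np.array(env.current_position())
def to_plane(n,K,R,t,px,z):
    px=np.asarray(px,float).reshape(-1,1,2)
    if n=="wrist": u=cv2.fisheye.undistortPoints(px,K,np.zeros(4)).reshape(-1,2)
    else: u=cv2.undistortPoints(px,K,None).reshape(-1,2)
    d=np.c_[u,np.ones(len(u))]@R.T
    return (t+d*((z-t[2])/d[:,2])[:,None])[:,:2]
def rect(n,q,z,near,pic=None):
    "best-matching mask -> minAreaRect in world on plane z: centre, (long,short), yaw of long axis"
    K,R,t=cam_pose(n); im=env.camera(n)
    if pic: cv2.imwrite(pic,im[:,:,::-1])
    best=None
    for d in env.regions_of(n,q):
        c,_=cv2.findContours(d["pixels"].astype(np.uint8),cv2.RETR_EXTERNAL,cv2.CHAIN_APPROX_NONE)
        c=max(c,key=cv2.contourArea).reshape(-1,2)
        w=to_plane(n,K,R,t,c,z); (cx,cy),(a,b),_=r=cv2.minAreaRect(w.astype(np.float32))
        p=cv2.boxPoints(r); e=p[1]-p[0]; f=p[2]-p[1]
        e=e if np.hypot(*e)>np.hypot(*f) else f
        o=(np.array([cx,cy]),(max(a,b),min(a,b)),np.arctan2(e[1],e[0]),d["score"])
        if best is None or np.hypot(*(o[0]-near))<np.hypot(*(best[0]-near)): best=o
    return best
OBJ=dict(carrier=(638,178,95),snack_lid=(427,336,8),snack_tray=(605,-153,18),snack_box=(452,-327,40))
def near_yaw(xy,z,a):
    "half-turn choice reachable with least joint motion"
    q0=np.array(env.current_joint_pos()); c=[]
    for k in (0,np.pi):
        q=env.inverse_kinematics([*xy,z],DOWN(a+k))
        if q is not None: c.append((np.abs(np.array(q)-q0).max(),a+k))
    return min(c)[1]
def look(n,xy,a,z,tz=220,pic=None):
    # camera straight above; pick the half turn that keeps TCP in reach
    c=[]
    q0=np.array(env.current_joint_pos())
    for k in (0,np.pi,np.pi/2,-np.pi/2):
        Rt=DOWN(a+k); p=np.array([*xy,0])-Rt@[78.5,0.6,0]; p[2]=tz
        q=env.inverse_kinematics(p,Rt)
        if q is not None: c.append((np.abs(np.array(q)-q0).max(),k,p,Rt))
    _,_,p,Rt=min(c,key=lambda s:s[0]); env.goto(p,Rt); env.pause(.15)
    return rect("wrist",n,z,np.array(xy),pic)
E
python3 - <<'E'
from h import *
for n,(x,y,z) in OBJ.items():
    r=rect("top",n,z,np.array([x,y])); print(n,r)
    if r is None: continue
    r=look(n,(x,y),r[2],z,pic=f"pics/w_{n}.png"); print("  wrist",r,env.current_clock())
E
cd pics; python3 -c "
import cv2,numpy as np
i=[cv2.imread(f'w_{n}.png') for n in ('carrier','snack_lid','snack_tray','snack_box')]
cv2.imwrite('m.png',cv2.resize(np.vstack([np.hstack(i[:2]),np.hstack(i[2:])]),(800,600)))"
```

```text
carrier None
snack_lid (array([425.95373535, 340.76647949]), (131.7888946533203, 63.266334533691406), np.float32(0.096568234), 0.6)
  wrist (array([425.93753052, 338.47296143]), (131.6660614013672, 60.539302825927734), np.float32(0.100551), 0.92) 2.675
snack_tray (array([ 605.99682617, -148.76098633]), (132.81671142578125, 62.165916442871094), np.float32(0.105058126), 0.9)
  wrist (array([ 604.11914062, -152.98794556]), (129.90191650390625, 60.10607147216797), np.float32(0.10164311), 0.68) 4.9083
snack_box (array([ 447.04476929, -321.14529419]), (133.8839111328125, 66.8158187866211), np.float32(0.6023191), 0.67)
  wrist (array([ 446.23400879, -328.07519531]), (132.0355987548828, 61.24350357055664), np.float32(0.6002942), 0.61) 6.15[ WARN:0@0.012] global loadsave.cpp:275 findDecoder imread_('w_carrier.png'): can't open/read file: check file path/integrity
Traceback (most recent call last):
ValueError: all the input arrays must have same number of dimensions, but the array at index 0 has 1 dimension(s) and the array at index 1 has 3 dimension(s)
```

Run:
```python
from h import *
print(look("carrier",(638,178),-0.7,95,pic="pics/w_carrier.png"))
K,R,t=cam_pose("wrist")
np.savez("car.npz",K=K,R=R,t=t)
for q in ("carrier","carrier_floor"):
    for d in env.regions_of("wrist",q)[:3]:
        print(q,d["score"],d["pixels"].sum())
        if q=="carrier": np.save("carmask.npy",d["pixels"])
    for d in env.tip_of("wrist",q)[:2]: print(q,d["score"],R@np.array(d["xyz"])+t)
# rectified top-down view at z=95, 4 px/mm... 2.5px/mm around the nadir
g=np.mgrid[-110:110.1:.4,-110:110.1:.4]; W=np.stack([638+g[0],178+g[1],np.full(g[0].shape,95.)],-1).reshape(-1,1,3)
rv=cv2.Rodrigues(R.T)[0]; px,_=cv2.fisheye.projectPoints(W,rv,-R.T@t.reshape(3,1),K,np.zeros(4))
px=px.reshape(*g[0].shape,2).astype(np.float32)
im=cv2.imread("pics/w_carrier.png"); cv2.imwrite("pics/rect.png",cv2.remap(im,px[...,0],px[...,1],cv2.INTER_LINEAR))
print(env.current_clock(),t)
```

```text
(array([637.30639648, 175.50683594]), (164.48716735839844, 94.9072265625), np.float32(-0.7009738), 0.82)
carrier 0.82 19011
carrier 0.8 [ 6.36615889e+02  1.75628526e+02 -2.02961104e-01]
carrier_floor 0.71 18684
carrier_floor 0.87 [639.8036168  178.01686866   4.71986451]
8.575 [638.47802899 176.384176   348.4401536 ]
```

View pics/rect.png

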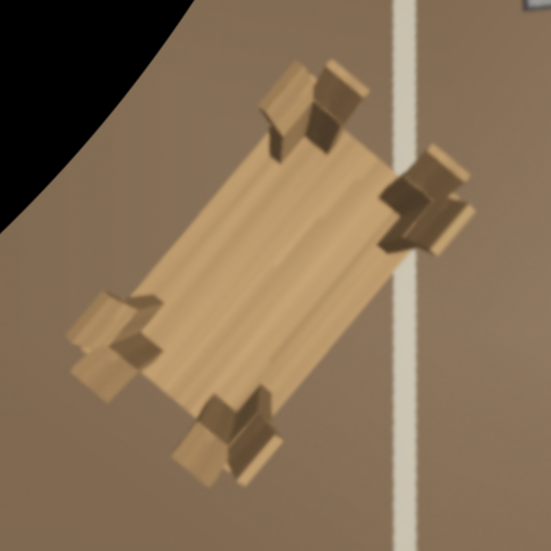

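Centre-symmetric post corners in the rectified view average to (270.7,273.7), which puts the carrier at about (637.4, 176.0) with yaw -0.702. That agrees with the mask. Next I'll pick the box.

```bash
cat >> h.py <<'E'
C=np.array([637.4,176.0]); CY=-0.702
def yaw_pair(xy,a):
    "same half turn need not hold for both; parts are symmetric"
    return near_yaw(xy,180,a)
def pick(xy,a,tz,squeeze,pre=1.0):
    a=near_yaw(xy,tz+100,a); env.set_gripper(pre)
    env.goto([*xy,tz+100],DOWN(a)); env.move_straight([*xy,tz],rate=120)
    f0=np.array(env.current_ft_force())
    env.set_gripper(0.0,squeeze); print("grip w",env.current_grip_width(),"f",env.current_finger_force(),env.current_ft_force()-f0)
    env.move_straight([*xy,tz+150],rate=150); print("lifted w",env.current_grip_width(),env.current_finger_force(),env.current_clock())
def over(tz):
    a=near_yaw(C,tz,CY); env.goto([*C,tz],DOWN(a)); return a
def lower(z0,z1,step=6,lim=12):
    "down from TCP z0 to z1, watching force; returns z reached"
    f0=np.array(env.current_ft_force()); z=z0
    while z>z1+.01:
        z=max(z-step,z1); env.move_straight([*C,z],rate=60)
        f=np.array(env.current_ft_force())-f0; u=np.array([np.cos(CY),np.sin(CY)]);v=np.array([-u[1],u[0]])
        print(round(z,1),"along",round(f[:2]@u,1),"across",round(f[:2]@v,1),"z",round(f[2],1))
        if np.linalg.norm(f)>lim: break
    return z
E
python3 - <<'E'
from h import *
pick((446.2,-328.1),0.600,23,60)
over(23+125)
import cv2; cv2.imwrite("pics/box_over.png",env.camera("wrist")[:,:,::-1])
print(env.current_position(),env.current_grip_width(),env.current_clock())
E
```

```text
grip w 0.6872209601424746 f 67.49776482582092 [-0.42711638  0.46385084  5.29100892]
lifted w 0.6896904657851689 66.40769004821777 13.5083
[637.58962398 174.76591037 148.25298504] 0.6878227017510947 15.5083
```

View pics/box_over.png

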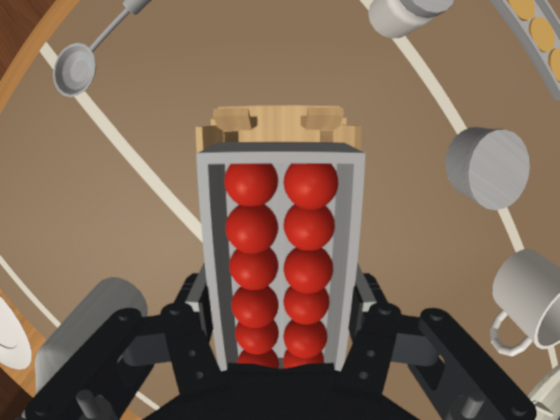

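The box is held level between the fingers, and its front edge (203–362 px) lines up with the carrier's posts (196–361 px). I'll lower it now with force checks.

Run:
```python
from h import *
z=lower(148,32.5,8,12)
print(env.current_position(),env.current_clock())
```

```text
140 along -0.0 across -0.3 z -0.2
132 along -0.1 across -0.1 z -0.1
124 along -0.1 across 1.6 z -0.4
116 along 0.5 across 0.7 z 0.2
108 along -0.1 across -0.2 z -0.2
100 along 0.5 across 0.2 z 0.3
92 along 0.5 across 0.6 z 0.4
84 along 0.4 across 0.8 z -1.2
76 along -0.5 across 0.8 z -0.3
68 along -0.9 across 0.4 z -0.6
60 along -0.4 across -0.3 z -0.2
52 along 0.4 across 0.6 z -0.1
44 along 0.4 across -0.1 z 0.2
36 along -0.2 across -1.0 z -0.5
32.5 along 1.4 across 0.2 z 0.1
[637.38026756 176.00414652  32.42375376] 19.725
```

```bash
python3 - <<'E'
from h import *
lower(32.5,31,1,12)
env.set_gripper(1.0); print(env.current_grip_width())
env.move_straight([*C,150],rate=150)
print("box",look("snack_box",C,CY,48,pic="pics/box_in.png"),env.current_clock())
pick((604.1,-153.0),0.1016,15,60)
z=over(15+135); print(env.current_position(),env.current_clock())
cv2.imwrite("pics/tray_over.png",env.camera("wrist")[:,:,::-1])
E
cd pics; python3 -c "
import cv2,numpy as np
cv2.imwrite('m.png',cv2.resize(np.hstack([cv2.imread(n) for n in ('box_in.png','tray_over.png')]),(800,300)))"
```

```text
31.5 along -2.6 across -0.9 z 3.4
31 along -3.9 across -3.8 z 8.0
0.9951701126800796
box (array([636.91442871, 175.65255737]), (129.93861389160156, 60.56781005859375), np.float32(-0.69938534), 0.7) 22.3
grip w 0.6786934468326676 f 66.01820468902588 [-0.70329905  0.77118342  7.31738771]
lifted w 0.6814019502100068 65.26021957397461 26.4833
[637.36957308 175.15405528 149.62929238] 27.7333
```

View pics/m.png

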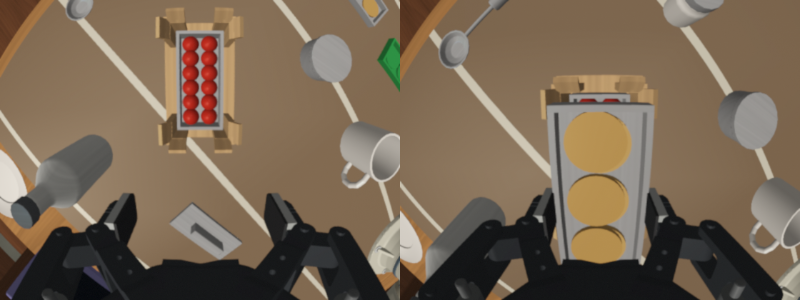

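The left image shows the box seated square in the carrier (measured 130 x 60.6 mm, about 0.6 mm off centre). The right image shows the tray held level above it.

```bash
python3 - <<'E'
from h import *
z=lower(150,65,8,12)
if z<65.1:
    lower(65,62.8,.8,9)
    env.set_gripper(1.0)
    env.move_straight([*C,170],rate=150)
    print("tray",look("snack_tray",C,CY,66,pic="pics/tray_in.png"),env.current_clock())
    pick((425.9,338.5),0.1006,25,60,pre=0.5)
    over(25+140); print(env.current_position(),env.current_clock())
    cv2.imwrite("pics/lid_over.png",env.camera("wrist")[:,:,::-1])
E
cd pics; python3 -c "
import cv2,numpy as np
cv2.imwrite('m2.png',cv2.resize(np.hstack([cv2.imread(n) for n in ('tray_in.png','lid_over.png')]),(800,300)))"
```

```text
142 along -0.4 across 0.2 z 1.2
134 along -1.5 across 1.0 z 1.1
126 along -0.6 across 1.2 z 1.0
118 along 0.2 across 0.8 z 0.5
110 along -0.7 across 1.0 z 1.0
102 along -0.8 across 1.2 z 0.3
94 along -0.3 across 1.2 z 1.4
86 along 0.0 across 0.5 z 1.1
78 along 0.1 across 0.6 z 2.2
70 along 0.4 across 0.5 z 0.9
65 along -0.9 across 0.1 z 0.2
64.2 along 0.5 across 0.3 z 1.6
63.4 along -1.3 across -1.0 z 8.1
62.8 along -3.1 across -1.9 z 10.6
tray (array([637.79211426, 175.30267334]), (129.3868865966797, 61.05146408081055), np.float32(-0.6989225), 0.78) 33.5833
grip w 0.1482866761888812 f 61.00652575492859 [-1.51495327  0.22343594  5.95902537]
lifted w 0.14682147286978592 59.99641478061676 37.425
[636.95827339 176.59181071 164.70493089] 38.4667
```

View pics/m2.png

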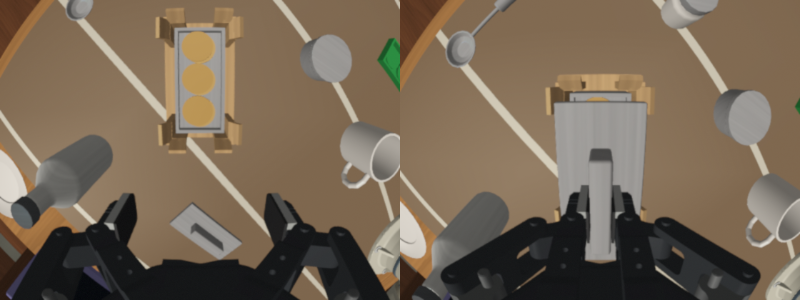

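The tray is seated square, and the lid is held level by its handle above the stack. I'll lower it, release, verify and hand in if it checks out.

Run:
```python
from h import *
z=lower(165,93,8,12)
if z<93.1:
    lower(93,90.8,.8,9)
    env.set_gripper(0.45)
    env.move_straight([*C,220],rate=150)
    r=look("snack_lid",C,CY,74,pic="pics/lid_in.png"); print("lid",r,env.current_clock())
```

```text
157 along 1.4 across -0.3 z 0.5
149 along 0.6 across -1.0 z 0.1
141 along 1.3 across -0.9 z -1.3
133 along 1.4 across 0.3 z 0.5
125 along 1.2 across -1.1 z -1.4
117 along 1.6 across -0.8 z -0.2
109 along 0.7 across -0.2 z -0.4
101 along 0.6 across -0.4 z -0.5
93 along 1.5 across -0.5 z -0.1
92.2 along -1.4 across 0.6 z -0.4
91.4 along -1.6 across -1.2 z 2.9
90.8 along -2.4 across -2.4 z 8.0
lid (array([637.24121094, 175.2605896 ]), (128.13241577148438, 60.23278045654297), np.float32(-0.7021511), 0.78) 43.85
```

View pics/lid_in.png

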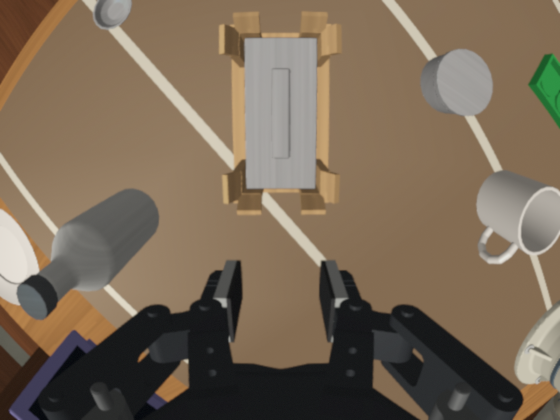

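The lid sits square and flat between the posts at about (281,113), handle up, and the gripper is clear.

```bash
python3 -c "
from rig import env
print(env.sign_off())"
```

```text
the job is handed in; nothing more can be done
None
```

The lunch carrier is packed and handed in: box, tray and lid (handle up) are stacked in the posts, each measured within about 1 mm of centre and square, after 44 s of the 72 s; the verdict was not reported back.

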